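# Fill the free cell of the covered vial crate

### The job

One of the three cells in the covered vial crate is still empty. Lift the cover off by its handle and set it down flat on the desk, handle up and clear of the crate. Then stand the loose vial from the front edge of the desk upright in the empty cell without letting it fall over on the way.

Things in the scene. Friction and masses are not known exactly. Their poses are not given: they have to be found in the camera images.
- crate: Grey crate, fixed to the desk. Origin: centre of underside, z up. Base plate 88 (x) x 200 (y) x 6 mm; on it a row of three open cells, centres y = -56, 0, +56 mm, inside 50 x 50, floor at z = 6, tops of the 6 mm walls at z = 28. Two cells hold a vial like the loose one (its top at z = 64), one is empty. In a cell, close fingers along the crate's x, tips above the walls: neighbours are 56 mm off in y.
- cover: White hood over the cells, 80 (x) x 192 (y) x 70 mm, open below, 0.18 kg, loose on the base plate with 5 mm play; lift 80 mm before moving sideways. Origin: centre of lower rim, z up. Bar handle along y on top: 14 (x) x 70 (y) x 14 mm, centre at z = 97, 20 mm gap below the bar. Bare desk to set it on, long side along x: world x 0.42 to 0.62 m, y -0.43 to -0.29 m.
- vial: Loose glass vial with a white screw cap, standing near the front edge of the desk, right of the crate: 28 mm in diameter, 58 mm tall (glass to 50 mm, then the 23 mm wide cap), 0.022 kg. Origin: centre of its underside; z along its axis, up. A stopper (20 mm tall) and a pipe fitting (15 mm tall) lie 55 to 75 mm from it.
- free_cell: A point, not an object: the centre of the floor of the one empty cell, axes as the crate's. Which cell is empty differs between runs.
Things that resemble listed ones, but are neither listed nor needed, are in the scene too. Of the things that look like the vial, the middle-sized one is meant.

How it is judged (in metres and radians):
On the way:
1. the cover is off the crate and stands on the desk, handle up (height (world z) of cover below 0.012 m and angle between cover's own z axis and vertical below 0.17 rad and horizontal distance between cover and crate above 0.08 m), for 0.2 s.
At the end, for the whole second after the job is handed in: The vial stands at rest in the empty cell: within 18 mm of its centre, underside within 8 mm of the floor, within 10 degrees of upright. The cover rests on the desk, handle up within 10 degrees, rim within 12 mm of the desk, not touching the crate, centres over 80 mm apart (all of step 1 and contact force between cover and crate below 0.05 N and horizontal distance between vial and free_cell below 0.018 m and z of vial in the frame of free_cell below 0.008 m and angle between vial's own z axis and vertical below 0.17 rad and linear speed of each of vial, cover below 0.03 m/s).
It fails at once if the loose vial falls over (angle between vial's own z axis and vertical above 0.8 rad).
It also fails if it takes over 64 s, if anything falls off the work surface, if the arm or the gripper's body presses on something with over 40 N, if the wrist force passes 120 N, or if a joint passes its speed limit or range.

### The arm

A 6-joint arm with a two-finger parallel gripper is mounted at the origin on a cart in front of the work surface, level with it; the furniture and walls round the work are solid. World frame = base frame: x ahead of the robot, y to its left, z up, the work surface at z = 0. Lengths are in m, angles in degrees, forces in N, time in s.
With the tool pointing down it reaches from about 0.4 to 0.825 m from the base axis. Payload 7 kg.
Tool frame: the origin (TCP) lies between the finger pads; the fingertips stand 19 mm ahead of it and the grasp point (between the pads) is the TCP; z points along the fingers, y is the line along which they close (so a half turn about z gives the same grasp; the last joint's range is limited). The gripper opens to 88 mm and grips with 3 to 60 N. Pads are 19 mm wide; open, the fingers measure 130 mm over their backs; the gripper's body (78 mm by 193 mm) begins 47 mm behind the grasp point.
Start: joints at [-52.993, 20.546, 0.682, 0, -70.136, -16.507], TCP at [0.236, -0.632, 0.246] pointing down, gripper open.
Joint ranges: [-176.03, 176.03], [-82.01, 121.73], [-58.28, 71.71], [-173.87, 95.51], [-174.79, -0.11], [-173.66, 173.66]. Speed limits (degrees/s): [136.94, 136.94, 172.46, 180, 180, 180].

### API

Orientations are given as [roll, pitch, yaw] about the fixed x, y, z axes, in that order (R = Rz(yaw) Ry(pitch) Rx(roll)).
In Python, from plant import r gives the robot as it stands. The module is installed in compiled form; this text tells all that it offers.
- The arm moves only by the shell command python3 -m pendant 'ROWS' [OPENING] [FORCE]. ROWS is JSON, a list of rows, each a list of 6 numbers: the shift along the tool's x, y, z in mm, then the turn, a rotation vector about the tool's x, y, z in rad. In form: [[tx, ty, tz, wx, wy, wz], ...]. A call has 1 to 20 rows; each row is the pose to reach, as a shift and turn from the pose commanded when the call began, along the tool's axes at that moment; what a row does not reach only later rows make up. A row lasts 1/8 s, in which the tool goes at most 62.5 mm and 10.7 degrees, less where a joint would pass 70% of its speed; a pose out of reach is approached as far as the arm can. A call with a gripper value outside its range is refused whole. OPENING is the finger opening in mm, from 0 to 87.6, set as the call begins (- or left out, the last holds). The fingers move at their own pace and stop on an object; FORCE is the grip in N (left out, the last holds). Time passes only in rows, so rows that repeat a pose let the fingers close. It gives the time, the measured TCP pose, the force, the opening and the grip force at its end, in the units of the state.
- r.get_state(): the state, without advancing time (a new reading comes with each control period).
- r.capture(name): name is "scene" or "top" or "wrist"; returns the picture (420x560x3 uint8, red, green, blue); there is no depth.
- r.camera_params(name): a dict with "mtx" (3x3 intrinsics, pixels), "distortion" ([k1, k2, p1, p2, k3] as OpenCV has them; the pictures are not rectified), "rvec" (rotation vector, rad) and "tvec" (3), from world to camera coordinates, as OpenCV has them; the wrist camera has in their place "mount" (4x4, takes a point from camera to tool coordinates, whose origin is the TCP and whose axes are the flange's). Camera axes: x right, y down, z forward; pixel columns grow to the right and rows downward; lengths in m; the calibration is good to about 2 mm. A picture is of the moment at which its call begins: read the wrist's pose just before it. camera_params takes no time and is no camera call.
- r.close_job(): hands the job in; it is judged then, once.
The state is a dict: "time_s": time; "joints": joint angles; "qd": joint speeds; "joint_torque": joint torques, N m; "tcp_pos": TCP position; "eef_rot": TCP orientation; "contact_force": force on the tool from outside, world axes, zero at the start; "moment": the same for the moment, N m; "gripper_width": finger opening in m; "gripper_force": force on a finger pad.
Only numpy, scipy, OpenCV 4.12 (cv2) and the standard library are available. Lean on these libraries where they do the work, as an engineer would, in place of code of your own. Each camera call takes 0.05 s, during which the arm holds its last target. There are 200 camera calls.

## Working session

There is one attempt and no reset: what is moved stays moved. The work goes in short steps, Python scripts to look and compute and a shell command to move; the robot and the scene stay as the last step left them, time stands still between calls to the robot, and variables do not carry over. Pictures are saved under pics/ and viewed, at most 10 in all, crops included, and the job is handed in when it is done.

```bash
mkdir -p pics; python3 - <<'E'
from plant import r
import cv2
s=r.get_state();print(s)
for n in("scene","top"):
    cv2.imwrite(f"pics/{n}0.png",cv2.cvtColor(r.capture(n),cv2.COLOR_RGB2BGR)); print(n,r.camera_params(n))
print(r.camera_params("wrist"))
E
```

```text
{'time_s': 0.0, 'joints': array([-5.29929541e+01,  2.05900508e+01,  6.34653370e-01, -1.99262265e-02,
       -7.01362375e+01, -1.65069737e+01]), 'qd': array([-0.04446588, -0.00999447,  0.07624123, -0.05154632, -0.01570843,
        0.06312527]), 'joint_torque': array([ 5.94085723e-04, -5.82719815e+01,  2.93070334e+01,  6.99805006e+00,
        6.90027126e-03, -1.55395710e-04]), 'tcp_pos': array([ 0.23620983, -0.6318363 ,  0.24464558]), 'eef_rot': array([ 1.79906819e+02, -8.07884158e-03, -1.59506707e+02]), 'contact_force': array([0.64745719, 0.95414953, 0.51314543]), 'moment': array([-0.06210943,  0.01547177,  0.02676292]), 'gripper_force': 0.0, 'gripper_width': 0.0877155838526692}
scene {'mtx': array([[442.89009934,   0.        , 287.21990944],
       [  0.        , 442.89009934, 201.98120188],
       [  0.        ,   0.        ,   1.        ]]), 'distortion': array([-0.00931639,  0.        ,  0.        ,  0.        ,  0.        ]), 'rvec': array([ 2.24562428, -0.71400319,  0.29197822]), 'tvec': array([-0.35751462,  0.25113307,  0.65816047])}
top {'mtx': array([[477.36679736,   0.      
[... 221 characters left out ...]
ray([ 2.18513535, -2.14675649,  0.16741152]), 'tvec': array([0.03045736, 0.48201347, 0.96333888])}
{'mtx': array([[334.74347247,   0.        , 284.64978563],
       [  0.        , 334.74347247, 208.06785649],
       [  0.        ,   0.        ,   1.        ]]), 'distortion': array([-0.08192859,  0.        ,  0.        ,  0.        ,  0.        ]), 'mount': array([[-6.17516487e-04, -9.58165078e-01, -2.86215482e-01,
         7.74215348e-02],
       [ 9.99999808e-01, -6.05790489e-04, -1.29514579e-04,
        -1.41699274e-03],
       [-4.92902698e-05, -2.86215507e-01,  9.58165268e-01,
        -1.38364658e-01],
       [ 0.00000000e+00,  0.00000000e+00,  0.00000000e+00,
         1.00000000e+00]])}
```

View pics/scene0.png

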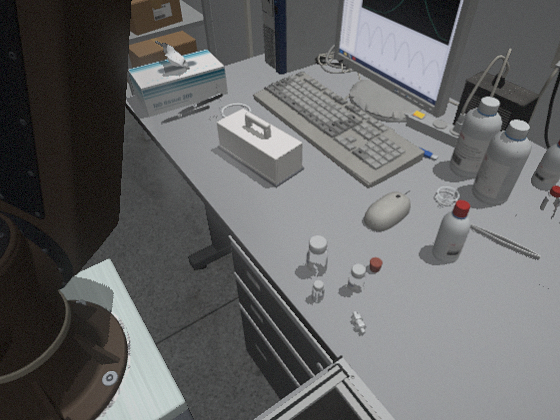

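View pics/top0.png

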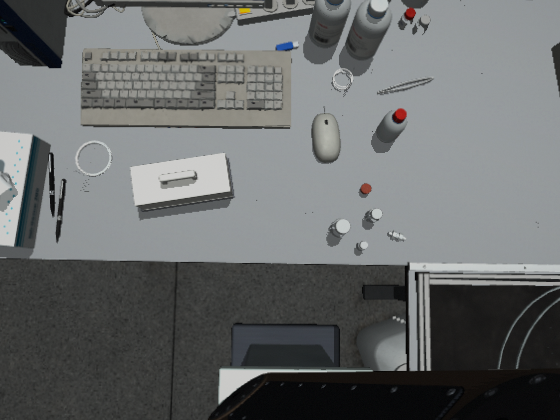

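The two views show the white cover at top (182,182) with its bar at (179,177). Three look-alike vials stand near it: large at top (341,227), middle at (375,215) and small at (362,245). The red stopper is at (366,188) and the fitting at (397,236). The middle-sized one, at top (375,215) / scene (357,278), fits the description. I'll confirm it in a crop and measure.

```bash
cat > h.py <<'E'
import numpy as np, cv2
from plant import r
from scipy.spatial.transform import Rotation as R
def ray(n,uv,s=None):
    p=r.camera_params(n); uv=np.array(uv,float).reshape(-1,1,2)
    d=cv2.undistortPoints(uv,p["mtx"],p["distortion"]).reshape(-1,2); d=np.c_[d,np.ones(len(d))]
    if n=="wrist":
        Rt=R.from_euler("xyz",s["eef_rot"],degrees=True).as_matrix(); M=p["mount"]
        return s["tcp_pos"]+Rt@M[:3,3], d@(Rt@M[:3,:3]).T
    Rm=cv2.Rodrigues(p["rvec"])[0]
    return -Rm.T@p["tvec"], d@Rm
def plane(n,uv,z,s=None):
    o,d=ray(n,uv,s); return o+d*((z-o[2])/d[:,2])[:,None]
def rect(m):
    c=max(cv2.findContours(m.astype(np.uint8),0,2)[0],key=cv2.contourArea); return c[:,0,:]
def tool(dw,s):  # world shift m -> tool mm (commanded tool assumed straight down)
    return R.from_euler("xyz",s["eef_rot"],degrees=True).inv().apply(dw)*1000
E
python3 - <<'E'
from h import *
im=cv2.imread("pics/top0.png"); sc=cv2.imread("pics/scene0.png")
g=im.min(2); print("top vals",g[190,150],g[197,190],g[177,179],g[203,200],g[230,280])
m=np.zeros_like(g); m[145:215,120:245]=g[145:215,120:245]>215
c=rect(m); P=plane("top",c,0.076); q=cv2.minAreaRect((P[:,:2]*1000).astype(np.float32)); print("cover",q, cv2.boundingRect(c))
for n,uv in (("big",(341,226)),("mid",(375,214)),("small",(362,245)),("stop",(366,188)),("fit",(397,236))): print(n,plane("top",[uv],.058 if n in("big","mid") else .02)[0])
print("bar ends",plane("top",[(161,180),(195,174)],.11))
a=cv2.resize(im[170:265,310:430],None,fx=4,fy=4,interpolation=2)[:300]; b=cv2.resize(sc[220:345,290:400],None,fx=3,fy=3,interpolation=2)
o=np.zeros((380,800,3),np.uint8); a=cv2.resize(im[170:265,310:420],(440,380)); o[:,:440]=a; o[:375,445:775]=b
cv2.imwrite("pics/crop1.png",o)
E
```

```text
top vals 202 107 195 84 150Traceback (most recent call last):
  File "<stdin>", line 5, in <module>
  File "h.py", line 15, in rect
    c=max(cv2.findContours(m.astype(np.uint8),0,2)[0],key=cv2.contourArea); return c[:,0,:]
ValueError: max() iterable argument is empty
```

```bash
python3 - <<'E'
from h import *
im=cv2.imread("pics/top0.png"); sc=cv2.imread("pics/scene0.png")
g=im.min(2)
m=np.zeros_like(g); m[145:215,120:245]=g[145:215,120:245]>180
c=rect(m); P=plane("top",c,0.076); q=cv2.minAreaRect((P[:,:2]*1000).astype(np.float32)); print("cover",q, cv2.boundingRect(c))
for n,uv in (("big",(341,226)),("mid",(375,214)),("small",(362,245)),("stop",(366,188)),("fit",(397,236))): print(n,plane("top",[uv],.058 if n in("big","mid") else .02)[0])
print("bar ends",plane("top",[(161,180),(195,174)],.11))
b=cv2.resize(sc[220:345,290:400],None,fx=3,fy=3,interpolation=2)
o=np.zeros((380,800,3),np.uint8); a=cv2.resize(im[170:265,310:420],(440,380)); o[:,:440]=a; o[:375,445:775]=b
cv2.imwrite("pics/crop1.png",o)
E
```

```text
cover ((527.8557739257812, 240.676513671875), (78.50263977050781, 189.89317321777344), 9.906635284423828) (130, 153, 100, 52)
big [ 0.44025154 -0.08497485  0.058     ]
mid [ 0.4659846  -0.15448423  0.058     ]
small [ 0.40456275 -0.13503713  0.02      ]
stop [ 0.52581243 -0.14434221  0.02      ]
fit [ 0.42469359 -0.20938616  0.02      ]
bar ends [[0.51772208 0.26970335 0.11      ]
 [0.53076085 0.20500421 0.11      ]]
```

View pics/crop1.png

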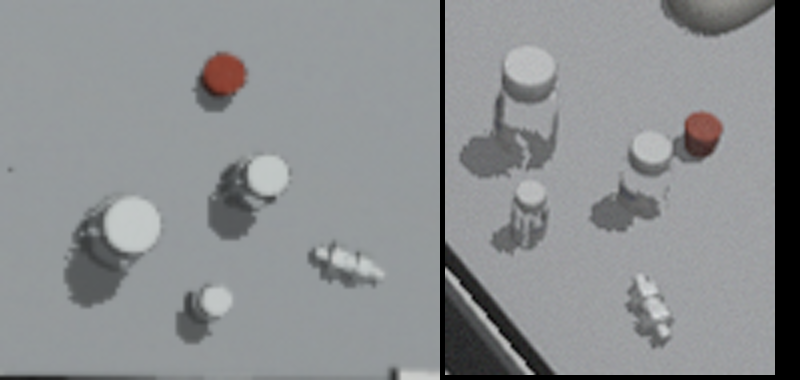

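The crop confirms it: at crop-left (265,178) is the middle of the three capped vials, with the red stopper and the fitting about 60 mm from it. It is at roughly (0.466,-0.154). The cover centre is at (0.528,0.241), yaw about 10°, so I'm moving above it.

```bash
python3 -m pendant '[[-579,715,0,0,0,-1.386],[-579,715,0,0,0,-1.386],[-579,715,0,0,0,-1.386],[-579,715,0,0,0,-1.386],[-579,715,0,0,0,-1.386],[-579,715,0,0,0,-1.386],[-579,715,0,0,0,-1.386],[-579,715,0,0,0,-1.386],[-579,715,0,0,0,-1.386],[-579,715,0,0,0,-1.386],[-579,715,0,0,0,-1.386],[-579,715,0,0,0,-1.386],[-579,715,0,0,0,-1.386],[-579,715,0,0,0,-1.386],[-579,715,0,0,0,-1.386],[-579,715,0,0,0,-1.386],[-579,715,0,0,0,-1.386],[-579,715,0,0,0,-1.386]]' 60 20; python3 - <<'E'
from h import *
s=r.get_state(); print(s["tcp_pos"],s["eef_rot"])
cv2.imwrite("pics/w1.png",cv2.cvtColor(r.capture("wrist"),cv2.COLOR_RGB2BGR))
E
```

```text
time_s: 2.35
tcp_pos: [0.528, 0.2393, 0.2457]
eef_rot: [180.0, 0.0, -80.1]
contact_force: [0.1, -0.3, 0.3]
gripper_width: 0.0604
gripper_force: 0.0
[0.52800158 0.2392734  0.24572048] [ 1.79997010e+02  3.86981402e-03 -8.01341626e+01]
```

View pics/w1.png

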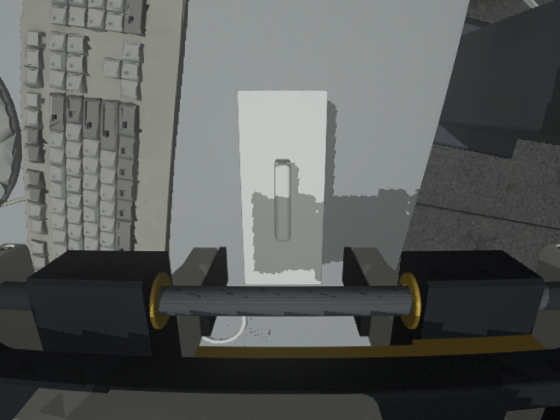

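The wrist view shows the cover square to the gripper, with the bar between pixels (275,160) and (291,240).

```bash
python3 - <<'E'
from h import *
s=r.get_state()
P=plane("wrist",[(275,166),(291,166),(275,240),(291,240),(238,91),(327,91)],0.11,s); print(P)
print("bar centre",P[:4].mean(0),"dir",P[2:4].mean(0)-P[:2].mean(0)); print("tool",tool(P[:4].mean(0)-s["tcp_pos"],s))
Q=plane("wrist",[(238,91),(327,91)],0.076,s); print(Q,np.degrees(np.arctan2(*(Q[1]-Q[0])[[1,0]])))
E
```

```text
[[0.5419753  0.20801738 0.11      ]
 [0.52896616 0.20576593 0.11      ]
 [0.5313183  0.2727348  0.11      ]
 [0.51743197 0.27032736 0.11      ]
 [0.58023142 0.15436989 0.11      ]
 [0.51160822 0.14251908 0.11      ]]
bar centre [0.52992293 0.23921136 0.11      ] dir [-0.0110956   0.06463943  0.        ]
tool [  0.35520414  -1.75861155 135.88662223]
[[0.58499549 0.15347416 0.076     ]
 [0.50786424 0.14015406 0.076     ]] -170.20200578061554
```

```bash
python3 -m pendant '[[0,-2,60,0,0,0],[0,-2,110,0,0,0],[0,-2,141,0,0,0],[0,-2,141,0,0,0],[0,-2,141,0,0,0]]' 60 && python3 -m pendant '[[0,0,0,0,0,0],[0,0,0,0,0,0],[0,0,0,0,0,0],[0,0,0,0,0,0],[0,0,0,0,0,0],[0,0,0,0,0,0]]' 0 35 && python3 -m pendant '[[0,0,-5,0,0,0],[0,0,-15,0,0,0],[0,0,-30,0,0,0],[0,0,-50,0,0,0],[0,0,-80,0,0,0],[0,0,-115,0,0,0],[0,0,-130,0,0,0],[0,0,-130,0,0,0],[0,0,-130,0,0,0]]'; python3 - <<'E'
from h import *
cv2.imwrite("pics/s2.png",cv2.cvtColor(r.capture("scene"),cv2.COLOR_RGB2BGR)); t=r.capture("top");cv2.imwrite("pics/t2.png",cv2.cvtColor(t,cv2.COLOR_RGB2BGR))
E
```

```text
time_s: 3.02
tcp_pos: [0.5312, 0.2408, 0.1062]
eef_rot: [-179.9, 0.0, -80.1]
contact_force: [0.5, -0.0, 0.5]
gripper_width: 0.0601
gripper_force: 0.0
time_s: 3.78
tcp_pos: [0.5302, 0.2406, 0.1045]
eef_rot: [180.0, -0.0, -80.1]
contact_force: [-0.9, -0.1, 0.6]
gripper_width: 0.0138
gripper_force: 35.0
time_s: 4.9
tcp_pos: [0.5296, 0.2402, 0.2332]
eef_rot: [179.9, -0.0, -80.1]
contact_force: [-0.5, 0.7, -1.6]
gripper_width: 0.0137
gripper_force: 35.0
```

View pics/s2.png

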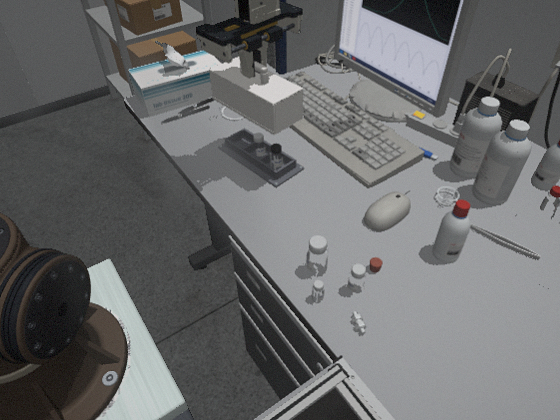

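Cover held level above the crate, with two vials visible in the cells around (258,140) and (277,155). Carrying it to the set-down area.

```bash
python3 -m pendant '[[0,0,-30,0,0,0],[15,3,-60,0,0,0.05],[45,9,-60,0,0,0.13],[90,17,-60,0,0,0.27],[138,26,-60,0,0,0.41],[186,36,-60,0,0,0.55],[234,45,-60,0,0,0.69],[282,54,-60,0,0,0.83],[330,63,-60,0,0,0.97],[378,73,-60,0,0,1.12],[426,82,-60,0,0,1.26],[474,91,-60,0,0,1.4],[522,100,-60,0,0,1.54],[560,108,-60,0,0,1.66],[583,112,-60,0,0,1.72],[590,113,-60,0,0,1.742],[590,113,-60,0,0,1.742],[590,113,-60,0,0,1.742],[590,113,-60,0,0,1.742]]'; python3 - <<'E'
from h import *
s=r.get_state();print(s["tcp_pos"],s["eef_rot"])
cv2.imwrite("pics/t3.png",cv2.cvtColor(r.capture("top"),cv2.COLOR_RGB2BGR))
cv2.imwrite("pics/s3.png",cv2.cvtColor(r.capture("scene"),cv2.COLOR_RGB2BGR))
a=cv2.imread("pics/t3.png");b=cv2.imread("pics/s3.png")
o=np.zeros((580,800,3),np.uint8);o[:300,:400]=cv2.resize(a,(400,300));o[:300,400:]=cv2.resize(b,(400,300))
o[300:580,:480]=cv2.resize(a[140:210,120:240],(480,280));o[300:580,484:796]=cv2.resize(b[120:190,215:310],(312,280))
cv2.imwrite("pics/c3.png",o)
E
```

```text
time_s: 7.38
tcp_pos: [0.5207, -0.3592, 0.2948]
eef_rot: [-180.0, 0.0, -179.8]
contact_force: [0.2, 0.7, -2.1]
gripper_width: 0.0137
gripper_force: 35.0
[ 0.52069594 -0.35924795  0.29479743] [-1.79998620e+02  1.80206776e-02 -1.79812100e+02]
```

View pics/c3.png

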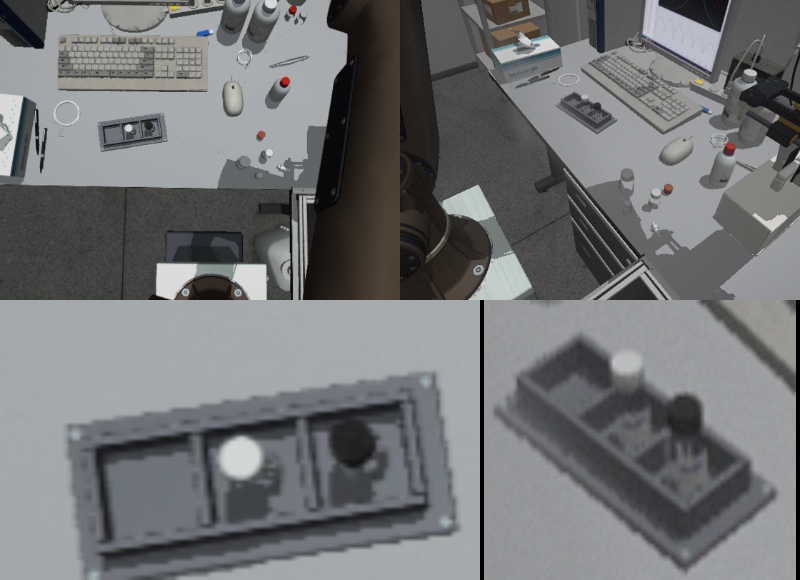

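The left cell in the top view (crop (150,485)), which is the +y one, is empty. Middle and right hold a white-capped and a black-capped vial. The cover hangs level, so I'm lowering it.

```bash
python3 -m pendant '[[0,0,25,0,0,0],[0,0,65,0,0,0],[0,0,105,0,0,0],[0,0,145,0,0,0],[0,0,170,0,0,0],[0,0,184,0,0,0],[0,0,191,0,0,0],[0,0,195,0,0,0],[0,0,196,0,0,0],[0,0,196,0,0,0]]' && python3 -m pendant '[[0,0,0,0,0,0],[0,0,0,0,0,0],[0,0,0,0,0,0],[0,0,0,0,0,0]]' 50 && python3 -m pendant '[[0,0,-20,0,0,0],[0,0,-60,0,0,0],[0,0,-100,0,0,0],[0,0,-150,0,0,0],[0,0,-150,0,0,0],[0,0,-150,0,0,0]]'; python3 - <<'E'
from h import *
s=r.get_state();print(s["tcp_pos"],s["eef_rot"])
cv2.imwrite("pics/s4.png",cv2.cvtColor(r.capture("scene"),cv2.COLOR_RGB2BGR))
im=cv2.imread("pics/t3.png")
# crate corners (screws) from crop px: base top z=6mm
c=[(120+x/4,140+(y-300)/4) for x,y in((76,434),(427,381),(446,523),(93,575))]
P=plane("top",c,.006);print(P,P.mean(0)); print(np.degrees(np.arctan2(*(P[0]-P[1])[:2]*[-1,1])),np.degrees(np.arctan2(*(P[3]-P[2])[:2]*[-1,1])))
w=[(120+x/4,140+(y-300)/4) for x,y in((97,447),(413,403),(425,500),(100,552))];W=plane("top",w,.028);print(W,W.mean(0))
E
```

```text
time_s: 8.72
tcp_pos: [0.5208, -0.3602, 0.0992]
eef_rot: [-180.0, 0.1, -179.9]
contact_force: [-0.6, 0.1, -2.3]
gripper_width: 0.0141
gripper_force: 35.0
time_s: 9.22
tcp_pos: [0.5206, -0.3601, 0.0987]
eef_rot: [-180.0, 0.0, -179.9]
contact_force: [0.5, -0.1, -1.1]
gripper_width: 0.0467
gripper_force: 0.0
time_s: 9.98
tcp_pos: [0.5203, -0.3598, 0.2484]
eef_rot: [180.0, 0.0, -179.9]
contact_force: [0.2, 0.6, -0.5]
gripper_width: 0.0498
gripper_force: 0.0
[ 0.52032067 -0.35982119  0.24840509] [ 1.79979180e+02  1.60965705e-02 -1.79906156e+02]
[[0.54984266 0.34123838 0.006     ]
 [0.58274121 0.15424981 0.006     ]
 [0.50552084 0.14174422 0.006     ]
 [0.473925   0.32808495 0.006     ]] [0.52800743 0.24132934 0.006     ]
9.978431287806243 9.623513591411111
[[0.53884817 0.32380895 0.028     ]
 [0.56574678 0.15924639 0.028     ]
 [0.51414415 0.15134203 0.028     ]
 [0.48340525 0.31930572 0.028     ]] [0.52553609 0.23842577 0.028     ]
```

View pics/s4.png

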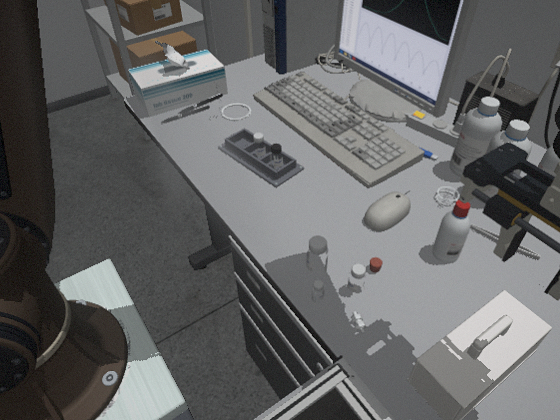

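Cover stands flat on the desk around (490,350), handle up. Crate centre is (0.528,0.2413) with yaw 9.8°, so the free cell is at (0.5185,0.2965). Now moving above the vial for a near look.

```bash
python3 -m pendant '[[10,40,0,0,0,-0.15],[25,85,0,0,0,-0.33],[40,130,0,0,0,-0.51],[54,175,0,0,0,-0.69],[54,206,0,0,0,-0.87],[54,206,0,0,0,-1.05],[54,206,0,0,0,-1.23],[54,206,0,0,0,-1.41],[54,206,10,0,0,-1.59],[54,206,25,0,0,-1.77],[54,206,40,0,0,-1.95],[54,206,55,0,0,-2.13],[54,206,55,0,0,-2.18],[54,206,55,0,0,-2.18],[54,206,55,0,0,-2.18]]' 56; python3 - <<'E'
from h import *
s=r.get_state();print(s["tcp_pos"],s["eef_rot"],s["joints"][5])
cv2.imwrite("pics/w5.png",cv2.cvtColor(r.capture("wrist"),cv2.COLOR_RGB2BGR))
E
```

```text
time_s: 11.9
tcp_pos: [0.4659, -0.1541, 0.1931]
eef_rot: [180.0, 0.0, -55.1]
contact_force: [0.0, -0.1, -0.6]
gripper_width: 0.0561
gripper_force: 0.0
[ 0.46593654 -0.15413538  0.19312937] [ 1.79959314e+02  2.77785859e-02 -5.50683079e+01] 30.236078092389256
```

View pics/w5.png

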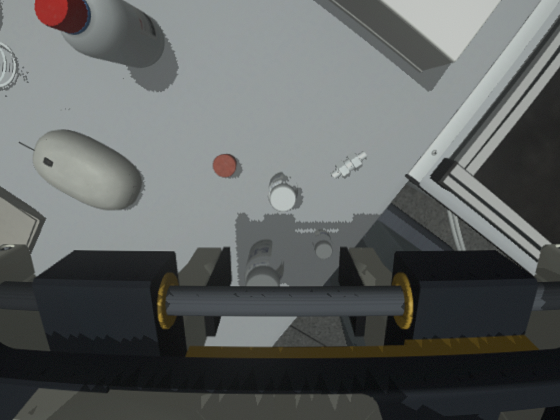

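The cap centre is at (283,198), with the stopper (224,165) and fitting (350,165) off to the sides along the closing direction, both lower than my fingertips will go.

```bash
python3 - <<'E'
from h import *
s=r.get_state();print(s["joints"])
g=cv2.imread("pics/w5.png").min(2);m=np.zeros_like(g);m[175:225,260:310]=g[175:225,260:310]>200
c=rect(m);e=cv2.minEnclosingCircle(c);print(e)
P=plane("wrist",[e[0]],.058,s)[0];print(P,tool(P-s["tcp_pos"],s), "dia",e[1]*2*.28/334)
E
```

```text
[ 4.69732365e+00  5.58586811e+00 -2.63434498e+01 -1.34778502e-03
 -5.80983034e+01  3.02495613e+01]Traceback (most recent call last):
  File "<stdin>", line 4, in <module>
  File "h.py", line 15, in rect
    c=max(cv2.findContours(m.astype(np.uint8),0,2)[0],key=cv2.contourArea); return c[:,0,:]
ValueError: max() iterable argument is empty
```

```bash
python3 - <<'E'
from h import *
s=r.get_state()
g=cv2.imread("pics/w5.png").min(2);print(g[198,275:292]);m=np.zeros_like(g);m[180:225,265:305]=g[180:225,265:305]>185
c=rect(m);e=cv2.minEnclosingCircle(c);print(e,len(c))
P=plane("wrist",[e[0]],.058,s)[0];print(P,tool(P-s["tcp_pos"],s), "dia",e[1]*2*.28/334)
E
```

```text
[185 184 184 184 184 184 183 184 184 184 182 184 182 183 185 182 183]
((293.0, 195.0), 9.999999747378752e-05) 1
[ 0.46489515 -0.16537566  0.058     ] [  8.58999011   7.30673697 135.31385451] dia 1.6766466642311683e-07
```

```bash
python3 - <<'E'
from h import *
s=r.get_state()
g=cv2.imread("pics/w5.png").min(2);m=np.zeros_like(g);m[180:225,265:305]=g[180:225,265:305]>172
c=rect(m);e=cv2.minEnclosingCircle(c);print(e,len(c))
P=plane("wrist",[e[0]],.058,s)[0];print(P,tool(P-s["tcp_pos"],s), "dia",e[1]*2*.28/334)
E
```

```text
((282.4253845214844, 198.71392822265625), 11.888628959655762) 32
[ 0.47035889 -0.15760793  0.058     ] [  5.3525259   -1.62124488 135.31106838] dia 0.0199330305910396
```

```bash
python3 -m pendant '[[4,-1.5,30,0,0,0],[4,-1.5,70,0,0,0],[4,-1.5,105,0,0,0],[4,-1.5,130,0,0,0],[4,-1.5,145,0,0,0],[4,-1.5,149,0,0,0],[4,-1.5,149,0,0,0],[4,-1.5,149,0,0,0]]' 56 && python3 -m pendant '[[0,0,0,0,0,0],[0,0,0,0,0,0],[0,0,0,0,0,0],[0,0,0,0,0,0],[0,0,0,0,0,0],[0,0,0,0,0,0]]' 20 12
```

```text
time_s: 12.95
tcp_pos: [0.4703, -0.1566, 0.0453]
eef_rot: [-179.9, -0.0, -55.0]
contact_force: [-0.2, -0.3, -0.0]
gripper_width: 0.0559
gripper_force: 0.0
time_s: 13.7
tcp_pos: [0.4697, -0.1566, 0.0446]
eef_rot: [-180.0, -0.0, -55.0]
contact_force: [0.7, 0.6, 2.1]
gripper_width: 0.0269
gripper_force: 12.0
```

```bash
python3 -m pendant '[[0,0,-5,0,0,0],[0,0,-20,0,0,0],[0,0,-50,0,0,0],[0,0,-90,0,0,0],[0,0,-120,0,0,0],[0,0,-125,0,0,0],[0,0,-125,0,0,0],[0,0,-125,0,0,0]]'; python3 - <<'E'
from h import *
b=cv2.cvtColor(r.capture("scene"),cv2.COLOR_RGB2BGR); w=cv2.cvtColor(r.capture("wrist"),cv2.COLOR_RGB2BGR)
cv2.imwrite("pics/s6.png",b);cv2.imwrite("pics/w6.png",w)
cv2.imwrite("pics/c6.png",np.hstack([cv2.resize(b[160:310,290:440],(450,450),interpolation=2),cv2.resize(w[120:370,190:380],(342,450))]))
E
```

```text
time_s: 14.7
tcp_pos: [0.4689, -0.1565, 0.1684]
eef_rot: [179.9, 0.1, -55.0]
contact_force: [0.1, 0.5, 0.1]
gripper_width: 0.0271
gripper_force: 12.0
```

View pics/c6.png

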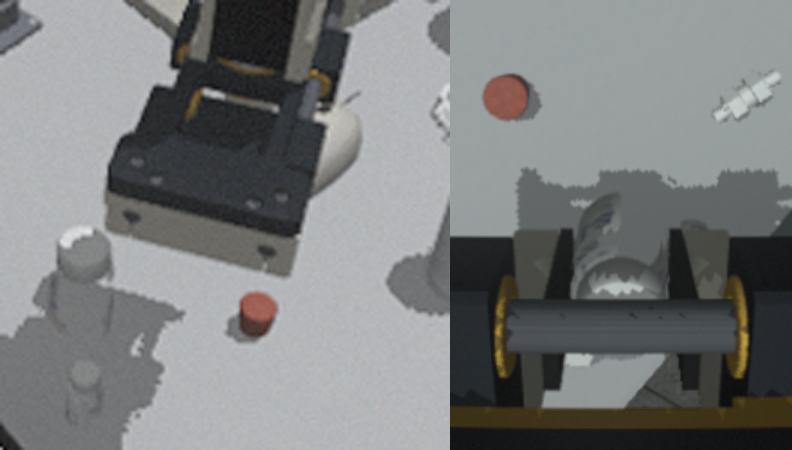

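The cap is between the pads (right crop (625,290)) and the glass hangs straight below it. Carrying it above the +y cell, then checking.

```bash
python3 - <<'E'
from h import *
p=r.camera_params("wrist");d=cv2.undistortPoints(np.array([[[285.,264.]]]),p["mtx"],p["distortion"]).ravel();d=np.r_[d,1]
M=p["mount"];o=M[:3,3];v=M[:3,:3]@d;print("cap far edge tool",(o+v*((-.0134-o[2])/v[2]))*1000)
E
python3 -m pendant '[[-10,-9,0,0,0,0.02],[-30,-26,0,0,0,0.04],[-60,-53,0,0,0,0.08],[-95,-83,0,0,0,0.12],[-130,-114,0,0,0,0.16],[-165,-145,0,0,0,0.2],[-200,-176,0,0,0,0.24],[-235,-206,0,0,0,0.28],[-270,-237,0,0,0,0.32],[-305,-267,0,0,0,0.37],[-328,-288,0,0,0,0.41],[-339,-297,0,0,0,0.43],[-343,-300,0,0,0,0.44],[-343,-300,0,0,0,0.44],[-343,-300,0,0,0,0.44],[-343,-300,0,0,0,0.44]]'; python3 - <<'E'
from h import *
s=r.get_state();print(s["tcp_pos"],s["eef_rot"])
b=cv2.cvtColor(r.capture("scene"),cv2.COLOR_RGB2BGR); w=cv2.cvtColor(r.capture("wrist"),cv2.COLOR_RGB2BGR)
cv2.imwrite("pics/s7.png",b);cv2.imwrite("pics/w7.png",w)
cv2.imwrite("pics/c7.png",np.hstack([cv2.resize(b[50:200,200:320],(320,400),interpolation=2),cv2.resize(w[0:350,80:500],(480,400))]))
E
```

```text
cap far edge tool [ 17.48870089   0.4425421  -13.4       ]
time_s: 16.8
tcp_pos: [0.5187, 0.2958, 0.1698]
eef_rot: [-180.0, 0.0, -80.2]
contact_force: [0.7, 0.8, -0.1]
gripper_width: 0.027
gripper_force: 12.0
[0.51866517 0.29578107 0.16982228] [-1.79988827e+02  1.11261359e-02 -8.02375312e+01]
```

View pics/c7.png

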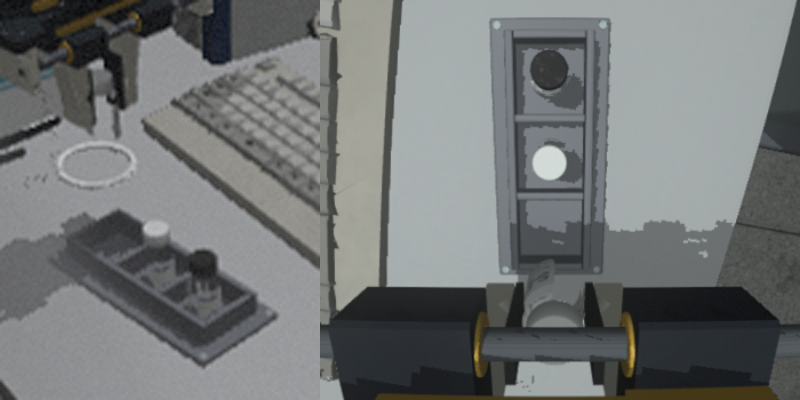

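No viewings are left, so the rest is checked numerically. Crop c7 shows the empty cell at (550,230) nearest the gripper and the vial between the pads at (555,320). The crate's corner screws are at (494,25), (604,25), (597,269) and (505,269).

```bash
python3 - <<'E'
from h import *
s=r.get_state()
px=lambda L:[(80+(x-320)/1.1429,y/1.1429) for x,y in L]
P=plane("wrist",px([(494,25),(604,25),(597,269),(505,269)]),.006,s);c=P.mean(0);a=P[3]-P[0];yaw=np.arctan2(-a[0],a[1]);print(P[:,:2],c,np.degrees(yaw))
f=c+.056*np.array([-np.sin(yaw),np.cos(yaw),0]);print("free",f,tool(f-s["tcp_pos"],s))
w=cv2.imread("pics/w7.png").min(2);w6=cv2.imread("pics/w6.png").min(2)
for y in range(224,290,6): print(y,list(w[y,252:322:2]))
print(); [print(y,list(w6[y,252:322:2])) for y in range(218,290,12)]
E
```

```text
[[0.58715906 0.15607958]
 [0.5085802  0.14270271]
 [0.47653489 0.32839113]
 [0.55327784 0.34158077]] [0.531388   0.24218855 0.006     ] 10.350805366798397
free [0.52132622 0.29727721 0.006     ] [ -0.72678347  -2.76729245 163.80335331]
224 [np.uint8(75), np.uint8(49), np.uint8(48), np.uint8(49), np.uint8(47), np.uint8(47), np.uint8(49), np.uint8(48), np.uint8(48), np.uint8(47), np.uint8(47), np.uint8(47), np.uint8(47), np.uint8(47), np.uint8(46), np.uint8(46), np.uint8(45), np.uint8(47), np.uint8(46), np.uint8(47), np.uint8(45), np.uint8(45), np.uint8(44), np.uint8(48), np.uint8(46), np.uint8(46), np.uint8(46), np.uint8(45), np.uint8(44), np.uint8(60), np.uint8(77), np.uint8(76), np.uint8(62), np.uint8(76), np.uint8(77)]
230 [np.uint8(75), np.uint8(55), np.uint8(59), np.uint8(57), np.uint8(59), np.uint8(58), np.uint8(58), np.uint8(58), np.uint8(58), np.uint8(59), np.uint8(67), np.uint8(76), np.uint8(75), np.uint8(77), np.uint8(81), np.uint8(82), np.uint8(76), np.uint8(56), np.uint8(56), np.uint8(57), np.uint8(57), np.uint8(57), np.uint8(56), np.uint8(58), np.uint8(58), np.uint8(58), 
[... 7028 characters left out ...]
7), np.uint8(70), np.uint8(83), np.uint8(96), np.uint8(79), np.uint8(71), np.uint8(67), np.uint8(69), np.uint8(70), np.uint8(26), np.uint8(23), np.uint8(24), np.uint8(24), np.uint8(22)]
278 [np.uint8(25), np.uint8(26), np.uint8(39), np.uint8(105), np.uint8(110), np.uint8(67), np.uint8(72), np.uint8(77), np.uint8(113), np.uint8(126), np.uint8(138), np.uint8(149), np.uint8(171), np.uint8(179), np.uint8(184), np.uint8(184), np.uint8(184), np.uint8(184), np.uint8(185), np.uint8(183), np.uint8(176), np.uint8(164), np.uint8(138), np.uint8(120), np.uint8(113), np.uint8(102), np.uint8(93), np.uint8(82), np.uint8(64), np.uint8(78), np.uint8(19), np.uint8(24), np.uint8(22), np.uint8(25), np.uint8(24)]
```

```bash
python3 - <<'E'
from h import *
p=r.camera_params("wrist");M=p["mount"];o=M[:3,3]
for y,z,rad in((275,-.0134,11.5),(263,-.0054,11.5),(259,-.0054,14),(229,.0446,14),(229,.04,14)):
    d=np.r_[cv2.undistortPoints(np.array([[[285.,y]]]),p["mtx"],p["distortion"]).ravel(),1];v=M[:3,:3]@d
    print(y,z,"axis x",(o+v*((z-o[2])/v[2]))[0]*1000-rad)
E
```

```text
275 -0.0134 axis x 0.9493033295935689
263 -0.0054 axis x 2.5567634250560047
259 -0.0054 axis x 1.975252830639871
229 0.0446 axis x -2.527451503404972
229 0.04 axis x -0.8345712075824316
```

Vial axis is within about 1–2 mm of the TCP and upright. Lowering into the cell.

```bash
python3 -m pendant '[[-1.5,-1.5,20,0,0,0],[-1.5,-1.5,50,0,0,0],[-1.5,-1.5,80,0,0,0],[-1.5,-1.5,100,0,0,0],[-1.5,-1.5,110,0,0,0],[-1.5,-1.5,115,0,0,0],[-1.5,-1.5,118,0,0,0],[-1.5,-1.5,119,0,0,0],[-1.5,-1.5,119,0,0,0],[-1.5,-1.5,119,0,0,0]]'
```

```text
time_s: 18.15
tcp_pos: [0.52, 0.2984, 0.051]
eef_rot: [-180.0, 0.0, -80.2]
contact_force: [0.0, 0.2, 0.5]
gripper_width: 0.0272
gripper_force: 12.0
```

```bash
python3 -m pendant '[[0,0,0.5,0,0,0],[0,0,0.5,0,0,0],[0,0,0.5,0,0,0],[0,0,0.5,0,0,0],[0,0,0.5,0,0,0],[0,0,0.5,0,0,0]]' 45 && python3 -m pendant '[[0,0,-5,0,0,0],[0,0,-25,0,0,0],[0,0,-60,0,0,0],[0,0,-100,0,0,0],[0,0,-140,0,0,0],[-60,0,-150,0,0,0],[-60,0,-150,0,0,0],[-60,0,-150,0,0,0]]'; python3 - <<'E'
from h import *
s=r.get_state();w=cv2.cvtColor(r.capture("wrist"),cv2.COLOR_RGB2BGR);cv2.imwrite("pics/w8.png",w);cv2.imwrite("pics/s8.png",cv2.cvtColor(r.capture("scene"),cv2.COLOR_RGB2BGR))
print(s["tcp_pos"])
for z in(.064,):
    g=w.min(2);hs=cv2.cvtColor(w,cv2.COLOR_BGR2HSV)
    for T in(110,140,165):
        m=((g>T)&(hs[...,1]<25)).astype(np.uint8);m[245:]=0
        n,l,st,c=cv2.connectedComponentsWithStats(m)
        for i in range(1,n):
            if 150<st[i,4]<1200: print(T,st[i],c[i],plane("wrist",[c[i]],z,s)[0])
E
```

```text
time_s: 18.9
tcp_pos: [0.5199, 0.2982, 0.0501]
eef_rot: [-180.0, 0.0, -80.2]
contact_force: [0.0, 0.4, 0.3]
gripper_width: 0.0449
gripper_force: 0.0
time_s: 19.9
tcp_pos: [0.5092, 0.3573, 0.2]
eef_rot: [180.0, -0.0, -80.2]
contact_force: [-0.5, 1.0, 0.5]
gripper_width: 0.045
gripper_force: 0.0
[0.50920581 0.35733343 0.19996604]
110 [ 20   0  16  11 158] [27.58860759  4.79113924] [0.73705289 0.23016153 0.064     ]
110 [  59    0   20   66 1025] [68.04390244 34.08      ] [0.70057251 0.24903061 0.064     ]
110 [261   0  28  26 321] [269.64485981  16.63239875] [0.54551598 0.21490264 0.064     ]
110 [311   0   6 162 532] [313.64661654  87.45676692] [0.50339525 0.25977281 0.064     ]
110 [ 82   4  19  26 366] [91.23770492 16.26775956] [0.68215844 0.23374921 0.064     ]
110 [ 19  12  19  22 326] [27.18711656 21.84662577] [0.7366622  0.24316839 0.064     ]
110 [255  27  55   5 251] [280.56573705  29.18326693] [0.53595763 0.22230156 0.064     ]
110 [ 80  31  19  27 382] [89.27486911 44.10732984] [0.6823758  0.25452395 0.064     ]
110 [ 18  34  19  44 660] [26.72878788 54.97121212] [0.73611081
[... 3703 characters left out ...]
5  15  17 210] [ 48.41904762 202.8       ] [0.71715655 0.39139824 0.064     ]
140 [ 24 197  15  17 199] [ 30.43718593 204.70854271] [0.73489891 0.39623076 0.064     ]
140 [ 61 207  12  17 153] [ 66.1503268  215.26143791] [0.70044321 0.40029598 0.064     ]
140 [ 43 213  15  17 191] [ 49.34031414 220.58115183] [0.71690725 0.40832292 0.064     ]
140 [ 25 215  14  17 192] [ 31.13020833 222.69791667] [0.73519167 0.41365942 0.064     ]
165 [269  43  27  29 626] [281.95527157  57.19488818] [0.53152434 0.24199583 0.064     ]
165 [269 119  28  26 560] [283.44821429 131.29464286] [0.52088586 0.29712181 0.064     ]
165 [168 216  70  29 492] [200.85772358 227.6504065 ] [0.57819501 0.39051927 0.064     ]
```

Both white caps show equal round blobs 56 mm apart: (0.521,0.297) and (0.5315,0.242). The vial is therefore upright and centred in its cell, so I'm handing in.

```bash
python3 -c "
from plant import r
print(r.close_job())"
```

```text
the job is handed in; nothing more can be done
None
```

The cover stands flat on the desk, handle up and clear of the crate, the vial is upright in the crate's empty +y cell, and the job is handed in (about 20 s used; no verdict was returned).

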